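# Angle a profile past a post into the stock bay

### The job

Put the loose aluminium profile away in the plywood stock bay by pushing it along the bench with the fingertips, without gripping or lifting it: push on one end to angle its right-hand end in behind the steel post, then push the left-hand end round, until the whole length lies in the bay up against the back board. Leave the other things on the bench where they are.

Things in the scene. Friction and masses are not known exactly. Their poses are not given: they have to be found in the camera images.
- bar: Loose slotted aluminium profile lying flat on the bench, 240 mm long, 30 x 30 mm square section, about 0.2 kg. Origin at the centre of its underside (bench height). Its y axis runs along its length, towards its left-hand end; its x axis is level and points away from the robot, z up.
- bar_right (a point): Centre of the bar's right-hand end face, 120 mm from the middle along the bar's -y, 15 mm above its underside. This end has to go in first, behind the post.
- bar_left (a point): Centre of the bar's left-hand end face, 120 mm from the middle along the bar's +y, 15 mm above its underside.
- bay: Fixed plywood bay: back board and two end boards, 18 mm thick, 45 mm high, open in front and on top, no floor (the bar slides on the bench). Origin at bench height, middle of the open front; x points into the bay, away from the robot, y to the left. Inner faces: back board at x = 60 mm, end boards at y = +165 and -165 mm; end boards run from x = 0 to 60 mm.
- post: Fixed round steel post with a black cap, 40 mm diameter, 70 mm high, standing on the bench just in front of the bay's open front, right of its middle. Origin at the centre of its foot; axes parallel to the bay's. Between it and the left end board there is too little room for the bar to go straight in.
- vase: Bystander: orange printed vase, 60 mm wide, 62 mm high, origin under its centre. To be left alone.
- driver: Bystander: screwdriver 160 mm long lying on the bench along its x axis. To be left alone.
- bracket: Bystander: aluminium angle bracket, 40 x 36 x 40 mm, origin under its centre. To be left alone.
Mind the look-alikes: they are no part of the job. There is more than one size of the bar; the job needs the largest.

How it is judged:
By the outcome, as a careful person would: the job done as asked, in the order asked, and still so for the second after the job is handed in, with the robot touching nothing.
It also fails if it takes over 67 s, if anything falls off the work surface, if the arm or the gripper's body presses on something with over 40 N, if the wrist force passes 120 N, or if a joint passes its speed limit or range.

### The arm

A 6-joint arm with a two-finger parallel gripper is mounted at the origin on the work surface. World frame = base frame: x ahead of the robot, y to its left, z up, the work surface at z = 0. Lengths are in m, angles in rad, forces in N, time in s.
With the tool pointing down it reaches from about 0.25 to 0.725 m from the base axis. Payload 4 kg.
Tool frame: the origin (TCP) lies between the finger pads; the fingertips stand 11 mm ahead of it and the grasp point (between the pads) lies 8 mm behind it (tcp_to_tips is the z of the fingertips in the tool frame, in m); z points along the fingers, y is the direction in which the jaws open and shut (so a half turn about z gives the same grasp; the last joint's range is limited). The gripper opens to 85 mm and grips with 20 to 120 N. Pads are 22 mm wide; open, the fingers measure 114 mm over their backs; the gripper's body (76 mm by 85 mm) begins 54 mm behind the grasp point. The pads swing forward as they close: fully open they stand 13 mm farther back than shut.
Start: joints at [1.265, 0.241, 0.005, 1.335, 0, 1.571], TCP at [0.151, 0.477, 0.242] pointing down, gripper open.
Joint ranges: [-2.72, 2.72], [-1.05, 1.87], [-1.09, 1.28], [-1.99, 2.15], [-1.42, 1.44], [-3.14, 3.14]. Speed limits (rad/s): [2.79, 2.79, 3.14, 3.14, 3.14, 3.14].

### API

Orientations are given as a unit quaternion [x, y, z, w].
In Python, from workcell import * gives the robot as it stands.
- The arm moves only by the tool move_arm, never from a script. Its argument "moves" is a list that holds one entry, the list of rows, each a list of 7 numbers: the shift along the world's x, y, z in units of 500 mm (1.0 is 500 mm), then the turn, a rotation vector about the world's x, y, z in units of 30 degrees (1.0 is 30 degrees), then the closure, from -1 (fully open) to 1 (shut), so that 0 is half open. A call has 1 to 8 rows; each row shifts and turns the pose as measured when the row begins; what a row does not reach is not made up. A row lasts 1/12 s, in which the tool goes at most 41.7 mm and 7.16 degrees, less where a joint would pass 70% of its speed; a pose out of reach is approached as far as the arm can. A call with a number of a shift or a turn outside -1 to 1 is refused whole. A call with a gripper value outside its range is refused whole. The fingers move at their own pace and stop on an object; the grip force is fixed at half the most. Time passes only in rows, so rows that do not move let the fingers close. It gives the time, the measured TCP pose, the force and the opening at its end, in the units of the state.
- get_obs(): the state, without advancing time (a new reading comes with each control period).
- camera(name): name is "scene" or "top" or "wrist"; returns a dict with "pixels" (384x512x3 uint8, red, green, blue), "range_z" (384x512 float32, m along the optical axis (not along the pixel's ray), 0 where there is no reading), "fx", "fy", "cx", "cy" (pixels), "extrinsics" (4x4, takes a point from camera to world coordinates). Camera axes: x right, y down, z forward; pixel columns grow to the right and rows downward; lengths in m; the calibration is good to about 2 mm. The wrist camera is an equidistant fisheye: a pixel r from the principal point sees the ray r / f radians off the axis. A picture is of the moment at which its call begins.
- job_done(): hands the job in, once; it reports no verdict.
The state is a dict: "clock": time; "joint_pos": joint angles; "joint_vel": joint speeds; "tau": joint torques, N m; "eef_pos": TCP position; "tool_rot": TCP orientation; "ft_force": force on the tool from outside, world axes, zero at the start; "ft_torque": the same for the moment, N m; "grip_width": finger opening in m.
Only numpy, scipy, OpenCV 4.12 (cv2) and the standard library are available. Lean on these libraries where they do the work, as an engineer would, in place of code of your own. Each camera call takes 0.05 s, during which the arm holds its last target.

## Working session

There is one attempt and no reset: what is moved stays moved. The work goes in short steps, Python scripts to look and compute and a tool call to move; the robot and the scene stay as the last step left them, time stands still between calls to the robot, and variables do not carry over. Pictures are saved under pics/ and viewed, and the job is handed in when it is done.

Besides the shell and the picture viewer there is one more tool, called after "Call:" in YAML: its name, and indented under it one key for each argument. move_arm: Moves the arm, as the interface text tells. Shifts and turns lie within -1 to 1; 1 stands for 500 mm of shift or 30 degrees of turn. Its arguments: {"type":"object","properties":{"moves":{"type":"array","items":{"type":"array","items":{"type":"array","items":{"type":"number"}}}}},"required":["moves"]}

```bash
mkdir -p pics; ls; python3 - <<'E'
from workcell import *
import cv2,numpy as np
for n in("top","scene"):
    c=camera(n); cv2.imwrite(f"pics/{n}0.png",c["pixels"][:,:,::-1]); np.savez(f"/tmp/{n}0.npz",**c)
    print(n,c["fx"],c["cx"],c["cy"],c["extrinsics"].round(3).tolist())
print(get_obs())
E
```

```text
pics
top 352.8839173000376 252.51952786657512 196.34354364188312 [[-0.024, -0.987, 0.161, 0.351], [-1.0, 0.026, 0.008, -0.053], [-0.012, -0.16, -0.987, 0.927], [0.0, 0.0, 0.0, 1.0]]
scene 448.5376146063837 249.14037540565036 188.8827443956084 [[-0.118, 0.696, -0.708, 1.281], [0.993, 0.072, -0.095, 0.059], [-0.015, -0.714, -0.7, 0.845], [0.0, 0.0, 0.0, 1.0]]
{'clock': 0.1, 'joint_pos': array([1.26500747e+00, 2.41315264e-01, 3.86190462e-03, 1.33518329e+00,
       1.72610875e-05, 1.57080197e+00]), 'joint_vel': array([ 0.00160149, -0.00134762,  0.00135999, -0.00036353, -0.00056363,
        0.00188008]), 'tau': array([-3.87589625e-04, -3.73138368e+01,  2.53009522e+01,  1.08539456e-02,
       -1.39071585e-05,  6.62542107e-06]), 'eef_pos': array([0.15035628, 0.47629427, 0.24151425]), 'tool_rot': array([ 1.52302166e-01,  9.88333549e-01, -9.08111356e-04, -1.48667076e-04]), 'ft_force': array([-0.13689722,  0.19252237,  0.36870043]), 'ft_torque': array([ 0.02849104,  0.03700544, -0.00165332]), 'grip_width': 0.08546086193102963}
```

View pics/top0.png

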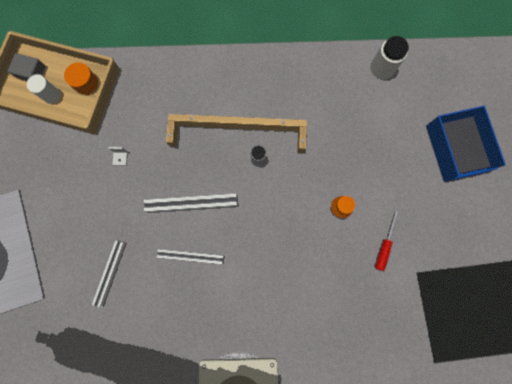

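View pics/scene0.png

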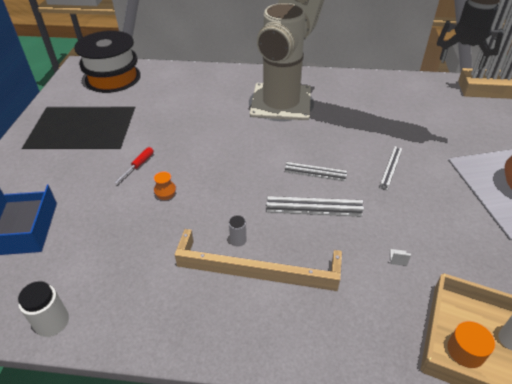

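The top view shows the bay spanning pixels (168–306, 115–148) and the post at (258,155). The largest bar runs (145,206)–(236,201), with two smaller look-alikes nearer the robot. Next I measure them.

```bash
cat > h.py <<'E'
import numpy as np,cv2
def cloud(c):
    d=c["range_z"]; v,u=np.mgrid[:d.shape[0],:d.shape[1]]
    P=np.stack([(u-c["cx"])/c["fx"]*d,(v-c["cy"])/c["fy"]*d,d],-1)
    E=c["extrinsics"]; P=P@E[:3,:3].T+E[:3,3]; P[d<=0]=np.nan; return P
def bar(c,box=None,zlo=.018,zhi=.045):
    P=cloud(c); im=c["pixels"].astype(int)
    return P
E
python3 - <<'E'
from h import *
c=dict(np.load("/tmp/top0.npz")); P=cloud(c)
print("bench z",np.nanmedian(P[270:300,180:380,2]),np.nanmedian(P[160:190,100:240,2]))
def seg(r0,r1,c0,c1,zlo,zhi):
    Q=P[r0:r1,c0:c1].reshape(-1,3); m=(Q[:,2]>zlo)&(Q[:,2]<zhi); return Q[m]
for n,a in dict(bar=(185,220,135,245,.024,.036),post=(140,170,245,272,.06,.08),bay=(108,155,160,312,.038,.052),vase=(190,222,328,360,.03,.08),brk=(140,170,103,133,.01,.06),small=(245,268,150,230,.01,.04)).items():
    Q=seg(*a); 
    r=cv2.minAreaRect((Q[:,:2]*1000).astype(np.float32))
    print(n,len(Q),Q.mean(0).round(4),Q.min(0).round(3),Q.max(0).round(3),np.array(cv2.boxPoints(r)).round(0).tolist())
# bay inner
Q=seg(108,155,160,312,.038,.052)
for y0 in np.arange(-.2,.24,.02):
    s=Q[(Q[:,1]>y0)&(Q[:,1]<y0+.02)]
    if len(s): print(round(y0,2),s[:,0].min().round(3),s[:,0].max().round(3),s[:,1].min().round(3),s[:,1].max().round(3))
E
```

```text
bench z -0.0012538667436519102 -0.0012475012338755698
bar 838 [0.486  0.117  0.0278] [ 0.466 -0.003  0.024] [0.505 0.236 0.033] [[466.0, 235.0], [476.0, -3.0], [506.0, -2.0], [496.0, 236.0]]
post 189 [ 0.6013 -0.0625  0.0681] [ 0.584 -0.081  0.06 ] [ 0.623 -0.045  0.072] [[583.0, -80.0], [623.0, -81.0], [623.0, -46.0], [584.0, -45.0]]
bay 1303 [ 0.6892 -0.0086  0.0433] [ 0.617 -0.191  0.038] [0.722 0.177 0.049] [[616.0, -187.0], [695.0, -193.0], [723.0, 173.0], [644.0, 179.0]]
vase 324 [ 0.4641 -0.2734  0.0549] [ 0.442 -0.297  0.03 ] [ 0.489 -0.251  0.064] [[433.0, -281.0], [471.0, -307.0], [497.0, -270.0], [459.0, -244.0]]
brk 75 [0.6333 0.3108 0.0294] [0.63  0.293 0.012] [0.637 0.331 0.041] [[630.0, 293.0], [636.0, 293.0], [637.0, 331.0], [632.0, 331.0]]
small 548 [0.3483 0.1182 0.0183] [0.33  0.035 0.012] [0.369 0.202 0.025] [[328.0, 37.0], [348.0, 34.0], [369.0, 201.0], [348.0, 204.0]]
-0.2 0.618 0.695 -0.191 -0.18
-0.18 0.617 0.696 -0.18 -0.16
-0.16 0.679 0.699 -0.16 -0.141
-0.14 0.68 0.699 -0.139 -0.12
-0.12 0.683 0.7 -0.118 -0.102
-0.1 0.684 0.703 -0.1 -0.081
-0.08 0.685 0.704 -0.079 -0.06
-0.06 0.686 0.704 -0.06 -0.042
-0.04 0.688 0.708 -0.039 -0.02
-0.02 0.689 0.708 -0.018 -0.002
-0.0 0.691 0.708 0.0 0.019
0.02 0.693 0.711 0.021 0.04
0.04 0.694 0.712 0.04 0.058
0.06 0.696 0.713 0.061 0.08
0.08 0.697 0.716 0.08 0.1
0.1 0.698 0.717 0.1 0.119
0.12 0.7 0.718 0.121 0.138
0.14 0.651 0.721 0.14 0.16
0.16 0.644 0.722 0.16 0.177
```

Call:
move_arm:
  moves:
    - [[0.048,-0.06,0,0,0,0.12,-1],[0.048,-0.06,0,0,0,0.12,-1],[0.048,-0.06,0,0,0,0.12,-1],[0.048,-0.06,0,0,0,0.12,-1],[0.048,-0.06,0,0,0,0.12,-1],[0.048,-0.06,0,0,0,0,-1],[0.048,-0.06,0,0,0,0,-1],[0.048,-0.06,0,0,0,0,-1]]

```text
clock: 0.77
eef_pos: [0.3418, 0.2303, 0.2371]
tool_rot: [-0.022, 1.0, -0.003, -0.002]
ft_force: [0.2, 0.7, 0.6]
grip_width: 0.0857
```

Call:
move_arm:
  moves:
    - [[0.049,-0.058,-0.02,0,0,0,-1],[0.049,-0.058,-0.03,0,0,0,-1],[0.049,-0.058,-0.03,0,0,0,-1],[0.035,-0.044,-0.04,0,0,0,-1],[0.01,-0.015,-0.07,0,0,0,-1],[0,0,-0.08,0,0,0,-1],[0,0,-0.07,0,0,0,-1],[0,0,0,0,0,0,-1]]

```text
clock: 1.43
eef_pos: [0.4461, 0.1003, 0.0634]
tool_rot: [-0.014, 1.0, -0.002, 0.003]
ft_force: [-1.2, 0.4, -0.5]
grip_width: 0.0855
```

```bash
python3 - <<'E'
from workcell import *
import cv2,numpy as np
for n in("top","wrist"):
    c=camera(n); cv2.imwrite(f"pics/{n}1.png",c["pixels"][:,:,::-1]); np.savez(f"/tmp/{n}1.npz",**c)
o=get_obs();print(o['eef_pos'],o['tool_rot'])
E
```

```text
[0.44969759 0.10169499 0.06844401] [-0.01459344  0.99986896 -0.00102092  0.00693174]
```

View pics/wrist1.png

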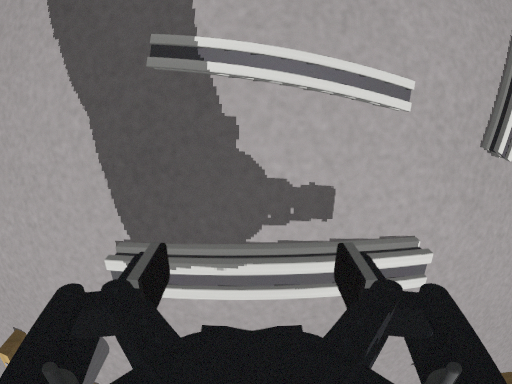

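View pics/top1.png

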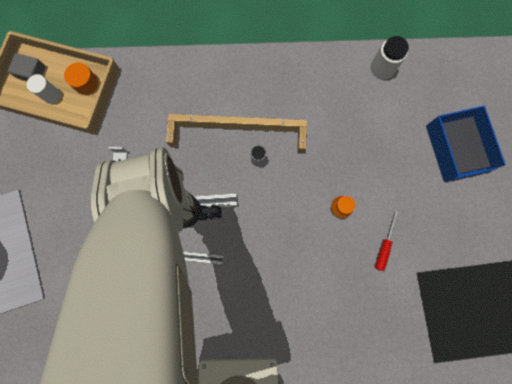

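Call:
move_arm:
  moves:
    - [[-0.02,0.02,-0.03,0,0,0,-1],[-0.004,0.008,-0.04,0,0,0,-1],[0,0,-0.03,0,0,0,-1],[0,0,-0.015,0,0,0,-1],[0,0,0,0,0,0,-1]]

```text
clock: 1.95
eef_pos: [0.4478, 0.1209, 0.0219]
tool_rot: [-0.016, 1.0, 0.002, 0.018]
ft_force: [-0.9, 0.4, 0.2]
grip_width: 0.0853
```

```bash
cat > look.py <<'E'
import sys
from workcell import *
import cv2,numpy as np
for a in sys.argv[2:]:
    c=camera(a); cv2.imwrite(f"pics/{a}{sys.argv[1]}.png",c["pixels"][:,:,::-1]); np.savez(f"/tmp/{a}{sys.argv[1]}.npz",**c)
o=get_obs();print(o['clock'],o['eef_pos'].round(4),o['tool_rot'].round(3),o['ft_force'].round(1))
E
python3 look.py 2 wrist scene
```

```text
2.05 [0.4488 0.1209 0.0229] [-0.016  1.     0.002  0.019] [-0.2 -0.3  0.1]
```

View pics/wrist2.png

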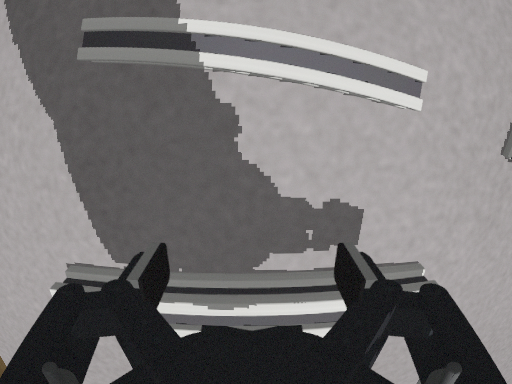

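View pics/scene2.png

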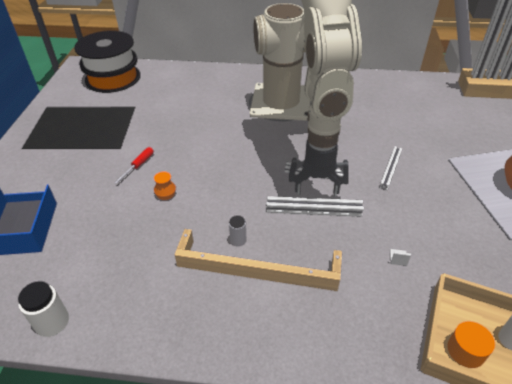

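Call:
move_arm:
  moves:
    - [[0.02,0,0,0,0.05,0,-1],[0.02,0,0,0,0.03,0.04,-1],[0.022,0,0,0,0,0.08,-1],[0.022,0,0,0,0,0.08,-1],[0.022,0,0,0,0,0.08,-1],[0.022,0,0,0,0,0.08,-1]]

```text
clock: 2.55
eef_pos: [0.5165, 0.1218, 0.0327]
tool_rot: [-0.115, 0.993, 0.003, 0.0]
ft_force: [0.5, 0.1, 0.2]
grip_width: 0.0853
```

```bash
cat > bar.py <<'E'
import sys
from h import *
n=sys.argv[1]; c=dict(np.load(f"/tmp/{n}.npz")); P=cloud(c); im=c["pixels"].astype(int)
O=np.array([.630,-.004]); ex=np.array([.9971,-.0763]); ey=np.array([.0763,.9971])
d=P[...,:2]-O; B=np.stack([d@ex,d@ey],-1)*1000
m=(P[...,2]>.022)&(P[...,2]<.036)&(B[...,0]>-230)&(B[...,0]<58)&(abs(B[...,1])<260)&(im.max(-1)-im.min(-1)<25)
# drop bay end boards, post
m&=~((B[...,0]>-5)&(abs(B[...,1])>163)&(abs(B[...,1])<188)); m&=np.hypot(B[...,0]+22,B[...,1]+61)>23
k,l,s,_=cv2.connectedComponentsWithStats(m.astype(np.uint8)); i=1+np.argmax(s[1:,4])
big=[j for j in range(1,k) if s[j,4]>15]; print([s[j].tolist() for j in big])
Q=B[np.isin(l,big)].astype(np.float32); r=cv2.minAreaRect(Q); bp=cv2.boxPoints(r)
print("centre",np.round(r[0],0),"size",np.round(r[1],0),"corners bay",bp.round(0).tolist())
e=np.array([bp[1]-bp[0],bp[2]-bp[1]]); e=e[np.argmax(np.linalg.norm(e,axis=1))]; e=e if e[1]>0 else -e
print("theta",np.degrees(np.arctan2(-e[0],e[1])).round(1))
from workcell import get_obs
o=get_obs();p=o['eef_pos'][:2]-O;print("TCP bay",(p@ex*1000).round(1),(p@ey*1000).round(1))
E
python3 look.py 3 wrist scene; python3 bar.py scene2;python3 bar.py scene3; python3 bar.py top0
```

```text
2.65 [0.5184 0.1221 0.0331] [-0.113  0.994  0.003  0.002] [-0.4 -0.5  0.6]
[[267, 196, 97, 15, 1002]]
centre [-152.  111.] size [ 35. 240.] corners bay [[-183.0, 228.0], [-156.0, -10.0], [-120.0, -6.0], [-148.0, 232.0]]
theta 6.7
TCP bay -120.9 117.2
[[267, 204, 98, 12, 933]]
centre [-131.  114.] size [ 36. 240.] corners bay [[-173.0, 228.0], [-125.0, -7.0], [-89.0, 0.0], [-138.0, 235.0]]
theta 11.6
TCP bay -120.9 117.2
[[144, 194, 93, 18, 1027]]
centre [-152.  109.] size [ 31. 239.] corners bay [[-182.0, 226.0], [-153.0, -11.0], [-123.0, -7.0], [-151.0, 230.0]]
theta 6.8
TCP bay -120.9 117.2
```

View pics/scene3.png

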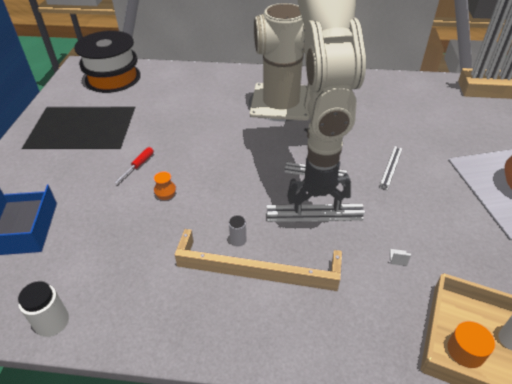

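Call:
move_arm:
  moves:
    - [[0,0,0.03,0,0,0,-1],[-0.03,-0.005,0.03,0,0,-0.1,-1],[-0.05,-0.008,0,0,0,-0.1,-1],[-0.02,-0.004,-0.03,0,0,0,-1],[0,0,-0.03,0,0,0,-1],[0,0,-0.03,0,0,0,-1],[0,0,0,0,0,0,-1]]

```text
clock: 3.23
eef_pos: [0.4661, 0.1136, 0.0255]
tool_rot: [-0.053, 0.999, 0.004, 0.006]
ft_force: [0.1, -0.6, 0.3]
grip_width: 0.0852
```

Call:
move_arm:
  moves:
    - [[0,0,-0.02,0,0,0,-1],[0,0,-0.015,0,0,0,-1],[0,0,0,0,0,0,-1]]

```text
clock: 3.48
eef_pos: [0.4658, 0.1138, 0.0102]
tool_rot: [-0.052, 0.999, 0.005, 0.007]
ft_force: [0.0, 0.5, 0.1]
grip_width: 0.0856
```

Call:
move_arm:
  moves:
    - [[0.02,0,-0.002,0,0,0,-1],[0.02,0,-0.002,0,0,0.05,-1],[0.02,0,-0.002,0,0,0.07,-1],[0.02,0,-0.002,0,0,0.07,-1]]

```text
clock: 3.82
eef_pos: [0.506, 0.1138, 0.0085]
tool_rot: [-0.104, 0.995, 0.005, 0.006]
ft_force: [-2.3, -0.4, 0.8]
grip_width: 0.0852
```

```bash
python3 look.py 4 scene; python3 bar.py scene4
```

```text
3.8667 [0.5091 0.114  0.0088] [-0.104  0.995  0.005  0.008] [3.4 0.4 0.4]
[[267, 203, 99, 23, 1117]]
centre [-117.  116.] size [ 53. 241.] corners bay [[-177.0, 223.0], [-108.0, -7.0], [-57.0, 8.0], [-126.0, 239.0]]
theta 16.8
TCP bay -129.6 108.5
```

Call:
move_arm:
  moves:
    - [[0.02,-0.001,-0.001,0,0,0.055,-1],[0.02,-0.001,-0.001,0,0,0.055,-1],[0.02,-0.001,-0.001,0,0,0.055,-1],[0.02,-0.001,-0.001,0,0,0.055,-1],[0.014,-0.001,-0.001,0,0,0.055,-1],[0,0,0,0,0,0,-1]]

```text
clock: 4.37
eef_pos: [0.5599, 0.1116, 0.009]
tool_rot: [-0.176, 0.984, 0.006, 0.007]
ft_force: [0.3, -0.1, -1.4]
grip_width: 0.0854
```

```bash
python3 look.py 5 scene top; python3 bar.py scene5
```

```text
4.4667 [0.5586 0.1116 0.0089] [-0.175  0.984  0.006  0.006] [-0.9  0.2 -0.2]
[[267, 216, 100, 33, 1213]]
centre [-65. 120.] size [ 52. 240.] corners bay [[-139.0, 218.0], [-38.0, 0.0], [9.0, 22.0], [-91.0, 240.0]]
theta 24.8
TCP bay -80.0 109.9
```

View pics/scene5.png

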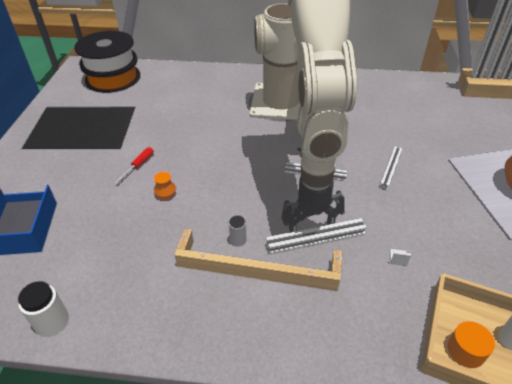

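```bash
python3 -c "
from workcell import *
print(get_obs()['joint_pos'].round(2))"
```

```text
[ 0.19  0.57 -0.15  0.83  0.01 -0.16]
```

Call:
move_arm:
  moves:
    - [[-0.04,-0.02,0,0,0,0,-1],[-0.04,-0.02,0.03,0,0,0,-1],[0,0,0.08,0,0,0,0],[0,0.02,0.08,0,0,0,1],[0,0,0,0,0,0,1]]

```text
clock: 4.88
eef_pos: [0.5102, 0.1003, 0.1037]
tool_rot: [-0.172, 0.985, 0.006, 0.001]
ft_force: [1.6, 0.7, 0.7]
grip_width: 0.0516
```

Call:
move_arm:
  moves:
    - [[0,0.06,0.01,0,0,-0.235,1],[0,0.06,0,0,0,-0.235,1],[0,0.06,0,0,0,-0.235,1],[0.01,0.06,0,0,0,-0.235,1],[0.01,0.05,0,0,0,-0.235,1],[0.01,0.03,0,0,0,-0.235,1],[0.01,0.01,0,0,0,-0.235,1],[0,0,0,0,0,-0.235,1]]

```text
clock: 5.55
eef_pos: [0.5302, 0.2737, 0.1165]
tool_rot: [0.322, 0.947, 0.007, 0.01]
ft_force: [-0.0, 0.3, -0.8]
grip_width: 0.0001
```

Call:
move_arm:
  moves:
    - [[0,0,0,0,0,-0.235,1],[0,0,0,0,0,-0.235,1],[0,0,0,0,0,-0.235,1],[0,0,0,0,0,-0.235,1],[0,0,0,0,0,-0.1,1],[0,0,0,0,0,0,1]]

```text
clock: 6.05
eef_pos: [0.528, 0.2766, 0.1168]
tool_rot: [0.572, 0.82, 0.005, 0.011]
ft_force: [0.2, 0.5, -0.1]
grip_width: 0.0004
```

```bash
python3 look.py 6 scene top; python3 bar.py scene6;  python3 bar.py top6
```

```text
6.15 [0.5281 0.2765 0.1168] [0.571 0.821 0.005 0.011] [ 0.4 -0.2  0. ]
[[267, 218, 100, 31, 1169]]
centre [-56. 125.] size [ 35. 241.] corners bay [[-122.0, 227.0], [-21.0, 8.0], [10.0, 23.0], [-90.0, 241.0]]
theta 24.7
TCP bay -123.0 271.9
[[143, 145, 89, 43, 1014]]
centre [-57. 123.] size [ 31. 239.] corners bay [[-121.0, 224.0], [-21.0, 8.0], [7.0, 21.0], [-93.0, 238.0]]
theta 24.8
TCP bay -123.0 271.9
```

View pics/scene6.png

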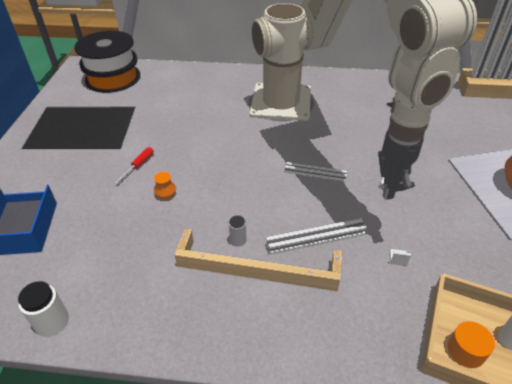

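Call:
move_arm:
  moves:
    - [[-0.005,-0.002,-0.05,0,0.02,0,1],[0,0,-0.06,0,0.02,0,1],[0,0,-0.05,0,0,0,1],[0,0,-0.03,0,0,0,1],[0,0,-0.01,0,0,0,1],[0,0,0,0,0,0,1]]

```text
clock: 6.65
eef_pos: [0.5269, 0.2763, 0.0167]
tool_rot: [0.568, 0.823, 0.002, 0.004]
ft_force: [0.3, 0.6, 0.1]
grip_width: -0.0
```

```bash
python3 look.py 7 wrist; python3 bar.py top6
```

```text
6.7 [0.5271 0.2764 0.0173] [0.568 0.823 0.002 0.004] [ 0.2  0.2 -0.4]
[[143, 145, 89, 43, 1014]]
centre [-57. 123.] size [ 31. 239.] corners bay [[-121.0, 224.0], [-21.0, 8.0], [7.0, 21.0], [-93.0, 238.0]]
theta 24.8
TCP bay -124.0 271.8
```

View pics/wrist7.png

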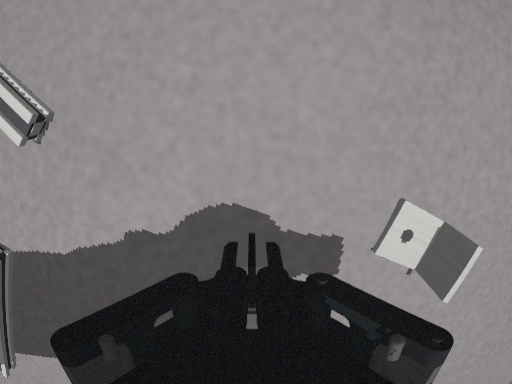

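Call:
move_arm:
  moves:
    - [[0.0095,-0.028,0,0,0,0,1],[0.0095,-0.028,0,0,0,0,1],[0.0075,-0.0205,0,0,0,0,1],[0.0075,-0.0205,0,0,0,0,1],[0.0075,-0.0205,0,0,0,0,1],[0.0075,-0.0205,0,0,0,0,1],[0.0075,-0.0205,0,0,0,0,1]]

```text
clock: 7.28
eef_pos: [0.5599, 0.1983, 0.0245]
tool_rot: [0.565, 0.825, 0.008, 0.006]
ft_force: [-0.2, 0.9, -1.9]
grip_width: 0.0001
```

```bash
python3 look.py 8 scene top; python3 bar.py top8; python3 bar.py scene8
```

```text
7.3833 [0.5604 0.197  0.0244] [0.566 0.824 0.008 0.007] [-0.5 -0.2 -0.6]
[[163, 137, 89, 43, 1008]]
centre [-32.  76.] size [ 32. 244.] corners bay [[-98.0, 181.0], [4.0, -41.0], [33.0, -28.0], [-69.0, 194.0]]
theta 24.7
TCP bay -84.7 195.1
[[245, 223, 110, 30, 1236]]
centre [-37.  86.] size [ 34. 258.] corners bay [[-106.0, 196.0], [1.0, -38.0], [32.0, -24.0], [-75.0, 211.0]]
theta 24.6
TCP bay -84.7 195.1
```

View pics/scene8.png

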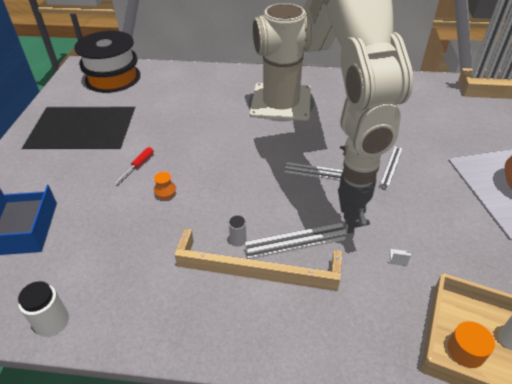

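Call:
move_arm:
  moves:
    - [[0.0075,-0.0205,-0.008,0,0,0,1],[0.0075,-0.0205,-0.005,0,0,0,1],[0.0075,-0.0205,-0.003,0,0,0,1],[0.0075,-0.0205,-0.003,0,0,0,1],[0.006,-0.016,-0.002,0,0,0,1]]

```text
clock: 7.8
eef_pos: [0.5798, 0.1478, 0.0144]
tool_rot: [0.564, 0.826, 0.01, 0.006]
ft_force: [-1.7, 1.7, 0.8]
grip_width: -0.0001
```

```bash
python3 look.py 9 scene top; python3 bar.py top9; python3 bar.py scene9
```

```text
7.9 [0.5799 0.1466 0.0142] [0.565 0.825 0.01  0.006] [-0.7  0.5  0.1]
[[184, 129, 86, 43, 971]]
centre [-7. 26.] size [ 32. 240.] corners bay [[-72.0, 128.0], [28.0, -90.0], [57.0, -76.0], [-43.0, 142.0]]
theta 24.5
TCP bay -61.4 146.4
[[222, 227, 111, 30, 1239]]
centre [-12.  38.] size [ 33. 258.] corners bay [[-81.0, 148.0], [27.0, -86.0], [57.0, -72.0], [-51.0, 162.0]]
theta 24.7
TCP bay -61.4 146.4
```

View pics/top9.png

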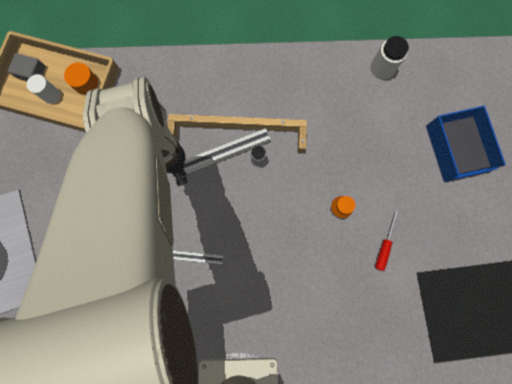

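Call:
move_arm:
  moves:
    - [[-0.012,0.032,0,0,0,0,1],[-0.01,0.028,0.05,0,0,0,1],[0,0,0.08,0,0,0.2,1],[-0.02,-0.01,0.04,0,0,0.235,1],[-0.03,-0.05,0,0,0,0.235,1],[-0.02,-0.05,0,0,0,0.235,1],[0,-0.03,0,0,0,0.235,1],[0,0,0,0,0,0.235,1]]

```text
clock: 8.57
eef_pos: [0.5309, 0.1028, 0.1]
tool_rot: [0.236, 0.972, 0.006, 0.005]
ft_force: [-0.1, 1.2, 0.1]
grip_width: -0.0
```

Call:
move_arm:
  moves:
    - [[0,0,0,0,0,0.235,1],[0,0,0,0,0,0.235,1],[0,0,0,0,0,0.235,1],[0,0,0,0,0,0.1,1],[0,0,0,0,0,0,1]]

```text
clock: 8.98
eef_pos: [0.5299, 0.0991, 0.1]
tool_rot: [0.02, 1.0, 0.005, 0.004]
ft_force: [-0.8, 0.4, 0.6]
grip_width: 0.0002
```

```bash
python3 look.py 10 scene top; python3 bar.py top10; python3 bar.py scene10
```

```text
9.0833 [0.5298 0.0993 0.1   ] [0.022 1.    0.005 0.004] [-0.1 -0.7 -0.2]
[[196, 129, 74, 37, 816]]
centre [1. 8.] size [ 32. 199.] corners bay [[-56.0, 91.0], [28.0, -89.0], [57.0, -76.0], [-27.0, 105.0]]
theta 24.9
TCP bay -107.7 95.4
[[221, 228, 103, 29, 1212]]
centre [-8. 28.] size [ 33. 240.] corners bay [[-73.0, 130.0], [27.0, -88.0], [58.0, -74.0], [-43.0, 144.0]]
theta 24.7
TCP bay -107.7 95.4
```

View pics/scene10.png

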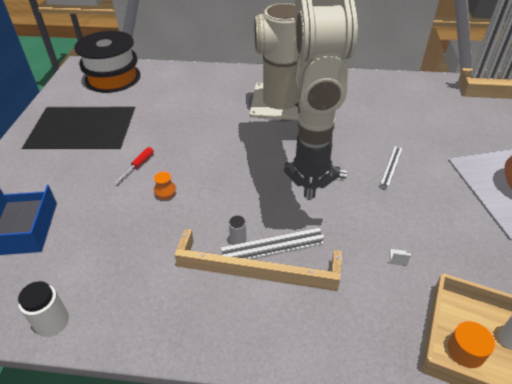

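Call:
move_arm:
  moves:
    - [[0,0.025,-0.05,0,0,-0.03,1],[0,0.008,-0.06,0,0,-0.03,1],[0,0,-0.05,0,0,0,1],[0,0,-0.01,0,0,0,1],[0,0,0,0,0,0,1]]

```text
clock: 9.5
eef_pos: [0.5323, 0.1167, 0.0148]
tool_rot: [0.042, 0.999, 0.005, 0.008]
ft_force: [-0.2, 0.1, 0.1]
grip_width: -0.0001
```

Call:
move_arm:
  moves:
    - [[0.026,-0.002,0,0,0,0,1],[0.026,-0.002,0,0,0,0,1],[0.02,-0.004,-0.002,0,0,0,1],[0.02,-0.004,-0.002,0,0,0,1],[0.02,-0.004,-0.002,0,0,0,1],[0.02,-0.004,-0.002,0,0,0,1]]

```text
clock: 10.0
eef_pos: [0.599, 0.1066, 0.0166]
tool_rot: [0.043, 0.999, 0.005, 0.006]
ft_force: [-1.3, 0.7, 0.0]
grip_width: 0.0003
```

```bash
python3 look.py 11 scene top; python3 bar.py top11; python3 bar.py scene11
```

```text
10.1 [0.6007 0.1064 0.0169] [0.043 0.999 0.005 0.008] [-0.9  0.3  0.6]
[[202, 131, 70, 21, 703]]
centre [15. -3.] size [ 31. 184.] corners bay [[-20.0, 84.0], [19.0, -96.0], [50.0, -89.0], [10.0, 90.0]]
theta 12.5
TCP bay -37.6 107.9
[[219, 236, 106, 20, 1298]]
centre [ 4. 25.] size [ 43. 240.] corners bay [[-45.0, 137.0], [11.0, -97.0], [53.0, -87.0], [-3.0, 147.0]]
theta 13.5
TCP bay -37.6 107.9
```

View pics/scene11.png

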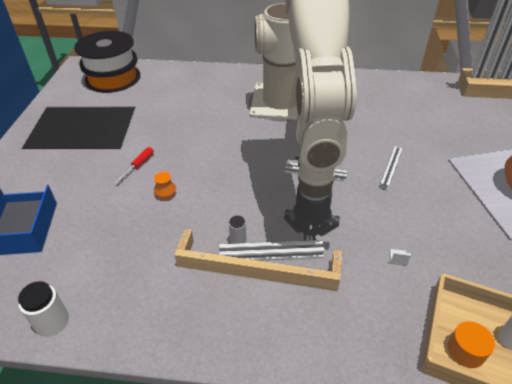

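Call:
move_arm:
  moves:
    - [[0.02,-0.003,-0.002,0,0,0,1],[0.02,-0.003,-0.002,0,0,0,1],[0.02,-0.003,-0.002,0,0,0,1],[0.02,-0.003,-0.002,0,0,0,1]]

```text
clock: 10.43
eef_pos: [0.638, 0.1011, 0.0165]
tool_rot: [0.044, 0.999, 0.005, 0.006]
ft_force: [-2.2, 0.3, 0.2]
grip_width: -0.0001
```

```bash
python3 look.py 12 scene top; python3 bar.py top12; python3 bar.py scene12
```

```text
10.5333 [0.6395 0.1008 0.0166] [0.044 0.999 0.005 0.007] [ 0.2 -0.9 -0. ]
[[207, 131, 68, 15, 638]]
centre [ 27. -11.] size [179.  32.] corners bay [[10.0, -100.0], [42.0, -101.0], [43.0, 78.0], [12.0, 79.0]]
theta -0.5
TCP bay 1.5 105.2
[[215, 241, 107, 27, 1346]]
centre [25. 21.] size [ 38. 240.] corners bay [[4.0, 140.0], [8.0, -99.0], [46.0, -99.0], [41.0, 141.0]]
theta 1.0
TCP bay 1.5 105.2
```

View pics/scene12.png

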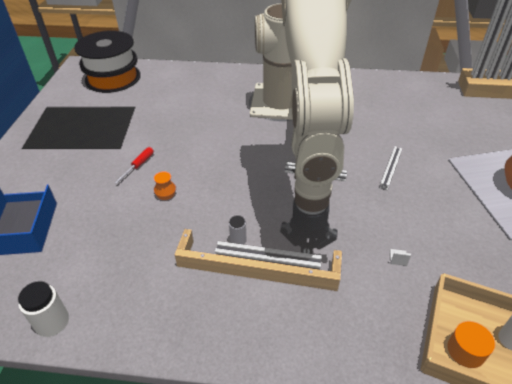

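Call:
move_arm:
  moves:
    - [[-0.04,0.003,0,0,0,0.01,1],[-0.004,-0.04,0,0,0,0.01,1],[-0.004,-0.06,0,0,0,0,1],[-0.003,-0.04,0,0,0,0,0],[0,0,0,0,0,0,-1],[0,0,0,0,0,0,-1],[0,0,0,0,0,0,-1]]

```text
clock: 11.12
eef_pos: [0.6085, 0.0326, 0.0203]
tool_rot: [0.038, 0.999, 0.006, 0.007]
ft_force: [0.3, 0.0, -0.4]
grip_width: 0.0485
```

```bash
python3 look.py 13 scene top; python3 bar.py top13; python3 bar.py scene13
```

```text
11.2167 [0.6088 0.0333 0.0202] [0.037 0.999 0.006 0.008] [-0.1  0.1 -0.4]
[[233, 132, 42, 14, 442]]
centre [ 27. -46.] size [109.  32.] corners bay [[10.0, -100.0], [42.0, -101.0], [43.0, 9.0], [11.0, 9.0]]
theta -0.6
TCP bay -24.0 35.6
[[262, 235, 6, 7, 26], [288, 239, 6, 6, 22], [215, 241, 107, 28, 1297]]
centre [12. 21.] size [240.  65.] corners bay [[-21.0, -99.0], [44.0, -100.0], [45.0, 140.0], [-20.0, 141.0]]
theta -0.2
TCP bay -24.0 35.6
```

View pics/scene13.png

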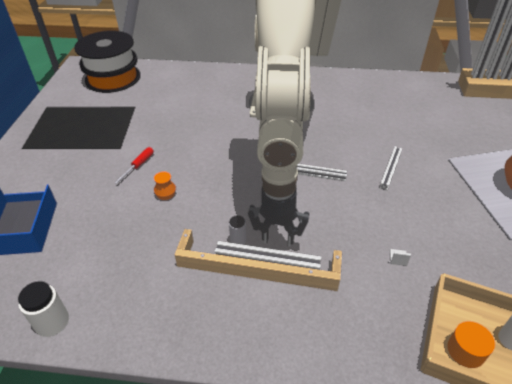

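Call:
move_arm:
  moves:
    - [[0,-0.014,-0.01,0,0,0,-0.4],[0.001,0,-0.006,0,0,0,-0.4],[0.02,-0.002,-0.002,0,0,0,-0.4],[0.02,-0.002,-0.002,0,0,0,-0.4],[0.016,-0.001,-0.002,0,0,0,-0.4],[0.014,-0.001,-0.001,0,0,0,-0.4],[0.01,-0.001,-0.001,0,0,0,-0.4]]

```text
clock: 11.8
eef_pos: [0.6441, 0.0261, 0.0063]
tool_rot: [0.035, 0.999, 0.006, 0.001]
ft_force: [-10.6, 1.7, 17.1]
grip_width: 0.0599
```

```bash
python3 look.py 14 scene top; python3 bar.py top14; python3 bar.py scene14
```

```text
11.9 [0.6456 0.0261 0.0064] [0.034 0.999 0.006 0.002] [-5.7  0.1  9.2]
[[240, 128, 6, 4, 18], [249, 129, 26, 12, 264]]
centre [ 39. -54.] size [31. 91.] corners bay [[23.0, -9.0], [23.0, -100.0], [55.0, -100.0], [55.0, -9.0]]
theta 0.1
TCP bay 13.2 31.2
[[215, 245, 106, 25, 1073]]
centre [33. 21.] size [ 36. 240.] corners bay [[15.0, 141.0], [16.0, -99.0], [52.0, -99.0], [51.0, 141.0]]
theta 0.3
TCP bay 13.2 31.2
```

Call:
move_arm:
  moves:
    - [[0,0,0.012,0,0,0,-0.4],[0.008,-0.001,0,0,0,0,-0.4],[0.01,-0.001,0,0,0,0,-0.4],[0.01,-0.001,0,0,0,0,-0.4]]

```text
clock: 12.23
eef_pos: [0.6525, 0.0258, 0.011]
tool_rot: [0.034, 0.999, 0.006, -0.006]
ft_force: [-20.7, 2.2, 13.1]
grip_width: 0.0598
```

```bash
python3 look.py 15 scene top; python3 bar.py top15; python3 bar.py scene15
```

```text
12.3333 [0.6524 0.0256 0.0106] [ 0.034  0.999  0.005 -0.006] [-14.    1.2   8.7]
[[249, 127, 26, 12, 234]]
centre [ 44. -67.] size [65. 28.] corners bay [[30.0, -100.0], [58.0, -100.0], [58.0, -34.0], [30.0, -34.0]]
theta -0.2
TCP bay 20.1 31.2
[[215, 247, 106, 23, 743]]
centre [36. 21.] size [ 24. 240.] corners bay [[22.0, 141.0], [25.0, -99.0], [49.0, -98.0], [47.0, 141.0]]
theta 0.7
TCP bay 20.1 31.2
```

View pics/scene15.png

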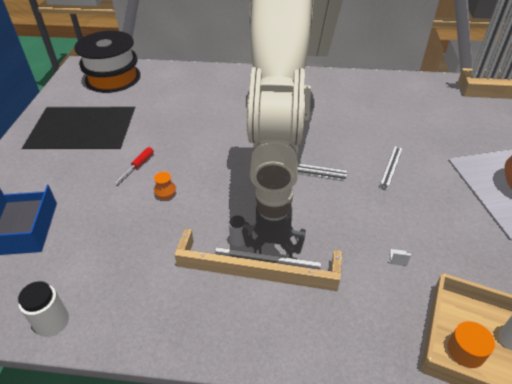

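The right side of the front face is now at bay x = 30 mm and the reaction force is about 20 N, so the bar looks seated. I'll back off and check with a clear view.

Call:
move_arm:
  moves:
    - [[-0.02,0.002,0,0,0,0,-0.4],[-0.05,0.004,0.005,0,0,0,-0.4],[-0.05,0.004,0.04,0,0,0,-0.4],[-0.06,0,0.06,0,0,0,-0.4],[-0.06,0,0.06,0,0,0,-0.4],[-0.06,0.02,0.04,0,0,0,-0.4],[-0.05,0.05,0,0,0,0,-0.4],[-0.04,0.06,0,0,0,0,-0.4]]

```text
clock: 13.0
eef_pos: [0.4575, 0.0934, 0.1114]
tool_rot: [0.039, 0.999, 0.005, -0.004]
ft_force: [-0.3, 0.9, -0.0]
grip_width: 0.0598
```

Call:
move_arm:
  moves:
    - [[-0.03,0.07,0,0,0,0,-0.4],[-0.03,0.07,0,0,0,0,-0.4],[-0.03,0.07,0,0,0,0,-0.4],[-0.03,0.07,0,0,0,0,-0.4],[-0.02,0.07,0,0,0,0,-0.4],[0,0.05,0,0,0,0,-0.4],[0,0,0,0,0,0,-0.4]]

```text
clock: 13.58
eef_pos: [0.3863, 0.3087, 0.1154]
tool_rot: [0.038, 0.999, 0.011, 0.002]
ft_force: [0.0, 0.4, 0.1]
grip_width: 0.0596
```

```bash
python3 look.py 16 scene top; python3 bar.py top16; python3 bar.py scene16; python3 - <<'E'
from h import *
import numpy as np
O=np.array([.630,-.004]); ex=np.array([.9971,-.0763]); ey=np.array([.0763,.9971])
for nm in("top16","scene16"):
    P=cloud(dict(np.load(f"/tmp/{nm}.npz"))); d=(P[...,:2]-O)*1000; X=d@ex;Y=d@ey;Z=P[...,2]
    for y in range(-90,140,30):
        s=(abs(Y-y)<10)
        b=X[s&(Z>.022)&(Z<.034)&(X>5)&(X<75)]; w=X[s&(Z>.037)&(Z<.055)&(X>40)&(X<90)]
        print(nm,y,"bar",np.percentile(b,[2,98]).round(1) if len(b) else None,"board",np.percentile(w,[2,98]).round(1) if len(w) else None)
a=cloud(dict(np.load("/tmp/top0.npz")));b=cloud(dict(np.load("/tmp/top16.npz")))
for n,(r0,r1,c0,c1,l,h) in dict(post=(140,170,245,272,.06,.08),vase=(190,222,328,360,.03,.08),brk=(140,170,103,133,.01,.06)).items():
    for P in(a,b):
        Q=P[r0:r1,c0:c1].reshape(-1,3); Q=Q[(Q[:,2]>l)&(Q[:,2]<h)]; print(n,len(Q),Q.mean(0).round(4))
E
```

```text
13.6833 [0.3858 0.3047 0.1148] [0.039 0.999 0.009 0.001] [ 0.  -0.1  0.6]
[[184, 124, 91, 15, 895]]
centre [44. 20.] size [240.  28.] corners bay [[30.0, -100.0], [58.0, -100.0], [58.0, 140.0], [30.0, 140.0]]
theta -0.1
TCP bay -267.1 289.2
[[215, 247, 106, 22, 716]]
centre [38. 21.] size [ 20. 239.] corners bay [[27.0, 141.0], [29.0, -98.0], [49.0, -98.0], [47.0, 141.0]]
theta 0.5
TCP bay -267.1 289.2
top16 -90 bar [31.  61.4] board [60.5 76.6]
top16 -60 bar [30.5 61.2] board [60.4 78.1]
top16 -30 bar [31.  61.2] board [60.  76.5]
top16 0 bar [30.9 61.8] board [60.3 77.8]
top16 30 bar [30.9 61.6] board [60.8 77.1]
top16 60 bar [30.7 61.7] board [60.1 78.1]
top16 90 bar [30.5 61.2] board [60.4 76.7]
top16 120 bar [30.5 61.1] board [60.6 77.6]
scene16 -90 bar [30.7 45.3] board [61.1 80.5]
scene16 -60 bar [30.5 46.9] board [60.4 79.6]
scene16 -30 bar [30.7 46.2] board [61.6 79.6]
scene16 0 bar [30.2 46.6] board [60.6 79.8]
scene16 30 bar [31.3 46.5] board [60.5 79.2]
scene16 60 bar [31.4 45.5] board [61.3 79.8]
scene16 90 bar [30.7 45.9] board [60.8 79.1]
scene16 120 bar [31.1 46.5] board [60.6 79.5]
post 189 [ 0.6013 -0.0625  0.0681]
post 188 [ 0.6015 -0.0626  0.0679]
vase 324 [ 0.4641 -0.2734  0.0549]
vase 329 [ 0.464  -0.2734  0.0546]
brk 75 [0.6333 0.3108 0.0294]
brk 75 [0.6331 0.3106 0.0299]
```

View pics/top16.png

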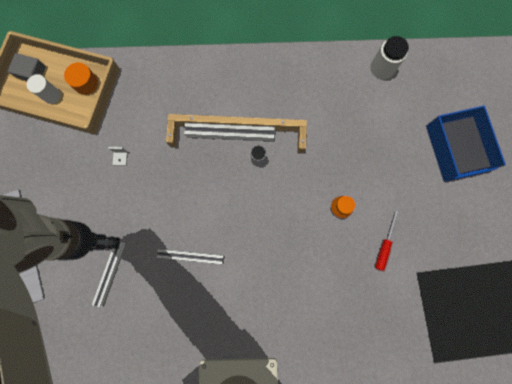

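View pics/scene16.png

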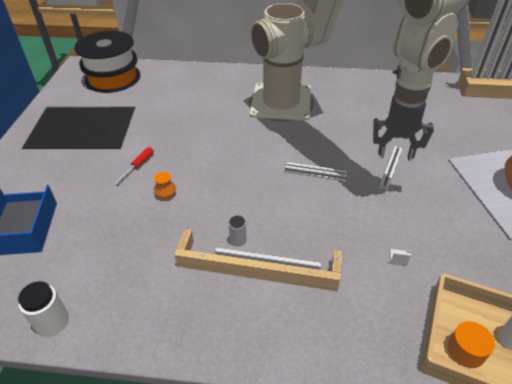

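The bar lies flat against the back board: its front face is at about 31 mm and its back at about 60 mm along its whole length. The bystanders have not moved, and the gripper hangs 0.11 m clear of the bench. I'm handing in.

```bash
python3 -c "
from workcell import *
print(get_obs()['joint_vel'].round(3)); print(job_done())"
```

```text
[-0.045 -0.013 -0.033  0.011 -0.009 -0.004]
the job is handed in; nothing more can be done
None
```

The largest bar is in the bay, flat against the back board, and the job is handed in at about 13.7 s. I only pushed it, never gripping or lifting it:
- **Front face:** I pushed with both fingertips to turn it about 25° and bring it level with the gap.
- **Left end face:** I pushed along its length to slide the right-hand end in behind the post.
- **Left-hand end:** I pushed this round into the bay, then pressed the bar flat against the back board.

**Last checks:** in the top and scene views the front face is at about 31 mm along the whole length, and the top view puts its back edge at the board's inner face (60 mm), both to about 1 mm. The ends are at y ≈ -100 and +140 mm, and its angle to the bay is within 0.5°. The post, vase and bracket are unchanged to within 0.3 mm. The driver and the look-alike bars appear unmoved in the pictures, but I did not measure them.

**What went wrong:**
- On the first push the fingertips crept up onto the top of the bar. I lifted off, lowered them and pushed again.
- In the last push the fingertips pressed on the bench with up to 17 N. I raised them slightly and finished seating the bar at about 20 N.

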